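# Refit the plunger knob of a lathe lubricator and work the pump

## Task

The knob of the lathe's hand lubricator is off: put it back on the square end of the plunger rod, pushing lightly and turning it slowly until the squares line up and it drops fully home on the rod's shoulder. Only then press the plunger down to its stop, hold it there for a good second and let it come all the way back up, with the knob left home on the rod and the hand off it. Do not force the knob or the pump, and leave the other things on the bench where they are.

Things in the scene. Friction and masses are not known exactly. Their poses are not given: they have to be found in the camera images.
- pump: Hand lubricator fixed to the bench by a 150 x 190 x 10 mm steel plate: white oil tank 100 x 140 mm, cast aluminium head 110 x 150 mm with its top at 114 mm, in the middle a gland with hex nut up to 134 mm with the bright plunger rod standing up through it. Filler cap and copper pipe beside the gland reach 139 mm at most. Origin: centre of the plate's underside; z up, along the rod's axis.
- shoulder (a point): The shoulder of the plunger rod, on the rod's axis: 180 mm above the bench with the plunger up; it goes down with the plunger. Below it the rod is round, 20 mm in diameter; above it stands the square end (see rod_tip), on which the knob goes until its underside rests on this shoulder. The point does not turn with the rod.
- rod_tip (a point): Tip of the rod, on its axis, 30 mm above the shoulder. Rod end: a 14 x 14 mm square 25 mm high, on it a round pilot 13.8 mm wide, 5 mm long, coned. The square stands at any angle about the vertical, NOT reported (this point does not turn with it). A seal drags on it with 0.2 N m: a knob pushed lightly and not yet on the square rubs round without turning it; once on, it carries it round.
- plunger (a joint): Plunger travel in m: 0 = up, 0.030 = down at its stop (shoulder then 150 mm above the bench). A spring holds it up: it starts to yield at about 11 N, and needs about 20 N at the stop (less the knob's weight), plus oil drag of 100 N per m/s; let go, it comes up by itself. Its stop is rigid.
- knob: Loose plunger knob, 74 mm high, 0.13 to 0.25 kg, at the start upright on the bench: steel collar 40 mm in diameter, 34 mm high, and above it a black fluted palm head 43 mm in diameter, straight-sided from 34 to 66 mm above the underside, then rounded. Origin: centre of the underside; z up; x and y parallel to the sides of its square bore (see collar).
- collar (a point): Centre of the knob's underside (same as the knob's origin), the mouth of its square bore: 16 x 16 mm, 34 mm deep. The rod's pilot enters it by 5 mm at any angle; the square enters when the angles agree within about 6 degrees (every quarter turn). Home, the underside rests on the rod's shoulder.
- spanner: Bystander: open-ended spanner, 190 mm long, lying flat. Origin on the bench below its middle.
- chuck_key: Bystander: T-handled lathe chuck key, about 105 mm long with a 130 mm cross bar, lying flat, at most 18 mm high. Origin at the cross-bar end, shank along +x.
- oil_bottle: Bystander: grey oil bottle, 72 mm in diameter and 190 mm high, standing upright. Origin: centre of its base.
Not all that is in view belongs to the job. There is more than one size of the knob; the job needs the larger. There is more than one size of the pump; the one meant has the size given above.

How it is judged:
On the way, in this order (a step that is already met when the one before it is completed fails the run):
1. the knob is fully home on the rod's shoulder while the plunger is still up (less than 12 mm down) (z of collar in the frame of shoulder below 0.003 m and horizontal distance between collar and shoulder below 0.004 m and angle between knob's own z axis and vertical below 0.08 rad and value of joint plunger below 0.012 m), for 0.1 s.
2. with the knob home, the plunger is at its stop (28 mm or more down) and held there for half a second (z of collar in the frame of shoulder below 0.003 m and horizontal distance between collar and shoulder below 0.004 m and angle between knob's own z axis and vertical below 0.08 rad and value of joint plunger above 0.028 m), for 0.5 s.
At the end, for the whole second after the job is handed in: The knob is on the rod and home: its underside within 3 mm of the shoulder in height and 4 mm sideways, upright within 4.5 degrees, at rest and let go. The plunger is back up (less than 3 mm down). The spanner, chuck key and oil bottle are within 30 mm of where they were (z of collar in the frame of shoulder below 0.003 m and horizontal distance between collar and shoulder below 0.004 m and angle between knob's own z axis and vertical below 0.08 rad and value of joint plunger below 0.003 m and linear speed of knob below 0.02 m/s and distance of each of spanner, chuck_key, oil_bottle from where it was at the start of the episode below 0.03 m); the robot touches nothing.
It fails at once if the plunger is pushed down by more than 20 mm while the knob is not home (more than 8 mm above the shoulder) (value of joint plunger above 0.02 m and z of collar in the frame of shoulder above 0.008 m).
It fails at once if the knob and the pump are forced against one another with more than 90 N (contact force between knob and pump above 90 N).
It fails at once if the oil bottle is knocked over (angle between oil_bottle's own z axis and vertical above 0.6 rad).
It also fails if it takes over 72 s, if anything falls off the work surface, if the arm or the gripper's body presses on something with over 40 N, if the wrist force passes 120 N, or if a joint passes its speed limit or range.

## Robot

A 7-joint arm with a two-finger parallel gripper is mounted at the origin on the work surface. World frame = base frame: x ahead of the robot, y to its left, z up, the work surface at z = 0. Lengths are in m, angles in rad, forces in N, time in s.
With the tool pointing down it reaches from about 0.425 to 0.8 m from the base axis. Payload 8.3 kg.
Tool frame: the origin (TCP) lies midway between the tips of the shut fingers; the grasp point (between the pads) lies 19 mm behind it; z points along the fingers, y is the direction in which the jaws open and shut (so a half turn about z gives the same grasp; the last joint's range is limited). The gripper opens to 85 mm and grips with 20 to 120 N. Pads are 22 mm wide; open, the fingers measure 114 mm over their backs; the gripper's body (76 mm by 85 mm) begins 54 mm behind the grasp point. The pads swing forward as they close: fully open they stand 13 mm farther back than shut.
Start: joints at [-1.209, 0.383, 0.016, 1.37, -0.006, 1.388, -0.046], TCP at [0.258, 0.569, 0.231] pointing down, gripper open.
Joint ranges: [-2.95, 2.95], [-0.25, 2.06], [-1.52, 1.56], [0.18, 2.33], [-1.44, 4.58], [0.02, 2.06], [-3.01, 3.01]. Speed limits (rad/s): [2.39, 2.39, 3.01, 3.01, 3.14, 3.14, 3.14].

## Interface

Orientations are given as a unit quaternion [w, x, y, z].
In Python, from bench import env, capture, calibration gives the robot as it stands.
- The arm moves only by the shell command python3 -m jog 'ROWS'. ROWS is JSON, a list that holds one entry, the list of rows, each a list of 7 numbers: the shift along the tool's x, y, z in mm, then the turn, a rotation vector about the tool's x, y, z in degrees, then the finger opening in mm, from 0 to 85.4. A call has 1 to 5 rows; each row shifts and turns the pose as measured when the row begins, along the tool's axes as they then stand; what a row does not reach is not made up. A row lasts 1/12 s, in which the tool goes at most 41.7 mm and 7.16 degrees, less where a joint would pass 70% of its speed; a pose out of reach is approached as far as the arm can. A call with a gripper value outside its range is refused whole. The fingers move at their own pace and stop on an object; the grip force is fixed at half the most. Time passes only in rows, so rows that do not move let the fingers close. It gives the time, the measured TCP pose, the force and the opening at its end, in the units of the state.
- env.observe(): the state, without advancing time (a new reading comes with each control period).
- capture(name): name is "scene" or "top"; returns the picture (400x640x3 uint8, red, green, blue); there is no depth.
- calibration(name): a dict with "camera_matrix" (3x3 intrinsics, pixels), "distortion" ([k1, k2, p1, p2, k3] as OpenCV has them; the pictures are not rectified), "R" (3x3) and "t" (3): a world point X has camera coordinates R X + t. Camera axes: x right, y down, z forward; pixel columns grow to the right and rows downward; lengths in m; the calibration is good to about 2 mm. A picture is of the moment at which its call begins. calibration takes no time and is no camera call.
- env.finish_job(): hands the job in, once; it reports no verdict.
The state is a dict: "t": time; "joints": joint angles; "qvel": joint speeds; "tau": joint torques, N m; "tool_pos": TCP position; "tool_rot": TCP orientation; "force": force on the tool from outside, world axes, zero at the start; "wrist_torque": the same for the moment, N m; "opening": opening from 0.0 (shut) to 1.0 (fully open).
Only numpy, scipy, OpenCV 4.12 (cv2) and the standard library are available. Lean on these libraries where they do the work, as an engineer would, in place of code of your own. Each camera call takes 0.05 s, during which the arm holds its last target. There are 200 camera calls.

## Working session

There is one attempt and no reset: what is moved stays moved. The work goes in short steps, Python scripts to look and compute and a shell command to move; the robot and the scene stay as the last step left them, time stands still between calls to the robot, and variables do not carry over. Pictures are saved under pics/ and viewed, about 8 in all and at most 12, crops included, and the job is handed in when it is done.

```bash
ls; mkdir -p pics; python3 - <<'E'
from bench import env, capture, calibration
import cv2,numpy as np
for n in("scene","top"):
    im=capture(n); cv2.imwrite(f"pics/{n}0.png",im[:,:,::-1])
    c=calibration(n); print(n,np.round(c["camera_matrix"],1).tolist(),c["distortion"],"pos",np.round(-np.array(c["R"]).T@np.array(c["t"]),3),np.round(c["R"],3).tolist())
print(env.observe())
E
```

```text
pics
scene [[368.8, 0.0, 316.1], [0.0, 368.8, 199.3], [0.0, 0.0, 1.0]] [-0.05377817  0.          0.          0.          0.        ] pos [ 1.065 -0.4    0.792] [[0.581, 0.814, 0.014], [0.582, -0.404, -0.706], [-0.569, 0.418, -0.708]]
top [[394.0, 0.0, 321.0], [0.0, 394.0, 192.4], [0.0, 0.0, 1.0]] [0.03040864 0.         0.         0.         0.        ] pos [0.426 0.006 1.303] [[0.022, -1.0, 0.018], [-0.994, -0.024, -0.106], [0.106, -0.015, -0.994]]
{'t': 0.1, 'joints': array([-1.20887826,  0.38413937,  0.01637123,  1.37105399, -0.00632047,
        1.38819642, -0.04650307]), 'qvel': array([-6.78782224e-05, -1.56287633e-03,  2.95845631e-04, -2.35609773e-03,
       -1.10034369e-03,  1.08502886e-03, -1.99773236e-04]), 'tau': array([ 4.52450506e-03, -6.29136872e+01,  8.48788060e-01, -3.72759748e+01,
        1.69483741e-02,  1.04423819e-02, -2.69213238e-06]), 'tool_pos': array([0.25736628, 0.56905081, 0.23038577]), 'tool_rot': array([-1.82847826e-04,  2.10785945e-01,  9.77531852e-01, -8.55072549e-04]), 'force': array([ 0.03145485, -0.29402999,  0.304045  ]), 'wrist_torque': array([ 0.02018219, -0.01382717, -0.04684227]), 'opening': 1.0004666428685152}
```

View pics/scene0.png

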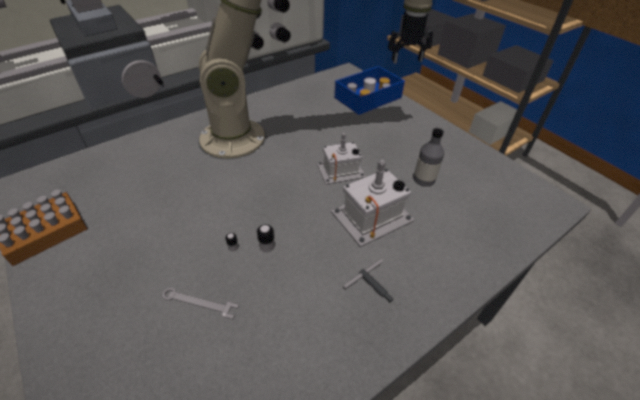

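View pics/top0.png

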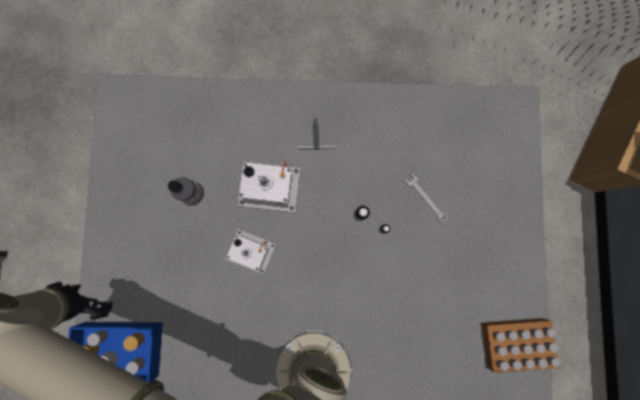

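Candidates. Knobs: scene (265,234) / top (362,213) looks larger than scene (231,239) / top (385,229). Pumps: scene (375,205) / top (268,185) looks larger than scene (341,160) / top (249,252). I'll check these with an enlarged crop and rough sizes.

```bash
cat > h.py <<'E'
from bench import env, capture, calibration
import cv2,numpy as np
from scipy.spatial.transform import Rotation as Ro
def ray(n,p):
    c=calibration(n); R=np.array(c["R"]);t=np.array(c["t"])
    u=cv2.undistortPoints(np.array([[p]],float),np.array(c["camera_matrix"]),np.array(c["distortion"]))[0,0]
    return -R.T@t, R.T@np.array([u[0],u[1],1.])
def plane(n,p,z):
    o,d=ray(n,p); return o+d*(z-o[2])/d[2]
def proj(n,X):
    c=calibration(n)
    return cv2.projectPoints(np.array(X,float).reshape(-1,3),cv2.Rodrigues(np.array(c["R"]))[0],np.array(c["t"],float),np.array(c["camera_matrix"]),np.array(c["distortion"]))[0][:,0]
def tri(ps,pt):
    o1,d1=ray("scene",ps);o2,d2=ray("top",pt)
    d1/=np.linalg.norm(d1);d2/=np.linalg.norm(d2)
    s=np.linalg.lstsq(np.c_[d1,-d2],o2-o1,rcond=None)[0]
    a,b=o1+s[0]*d1,o2+s[1]*d2
    return (a+b)/2,np.linalg.norm(a-b)
def state():
    s=env.observe();w,x,y,z=s["tool_rot"];R=Ro.from_quat([x,y,z,w]).as_matrix()
    return s,R
E
python3 - <<'E'
from h import *
A=cv2.imread("pics/scene0.png");B=cv2.imread("pics/top0.png")
f=lambda im,x,y,w,h,k:cv2.resize(im[y:y+h,x:x+w],None,fx=k,fy=k,interpolation=cv2.INTER_CUBIC)
a=f(A,210,200,80,60,5);b=f(A,330,140,80,60,5)[:, :]
c=f(B,340,195,80,60,5);d=f(B,230,145,80,60,5)
e=np.vstack([np.hstack([a,A[:0].reshape(0,640,3) if 0 else f(A,330,140,80,60,5)]),np.hstack([c,d])]);cv2.imwrite("pics/crop1.png",e)
# rough sizes/positions
print("pumps head z=.114",plane("top",(268,185),.114),plane("top",(249,252),.08))
print("knob big/small",plane("top",(362,213),.05),plane("top",(385,229),.04))
for n,im,box in(("scene",A,(210,215,80,45)),("top",B,(345,198,60,45))):
    x,y,w,h=box;m=(im[y:y+h,x:x+w].max(2)<50).astype(np.uint8)
    k,_,st,ce=cv2.connectedComponentsWithStats(m)
    print(n,[(s.tolist(),(q+[x,y]).round(1).tolist()) for s,q in zip(st[1:],ce[1:]) if s[4]>8])
E
```

```text
pumps head z=.114 [0.5715657  0.14901623 0.114     ] [0.36805112 0.20330598 0.08      ]
knob big/small [ 0.49695931 -0.14513431  0.05      ] [ 0.44812132 -0.22050174  0.04      ]
scene [([47, 13, 17, 16, 185], [265.6, 236.7]), ([16, 21, 11, 10, 77], [231.6, 241.2])]
top [([10, 9, 12, 12, 48], [358.7, 214.2]), ([35, 28, 5, 7, 15], [381.8, 229.3])]
```

View pics/crop1.png

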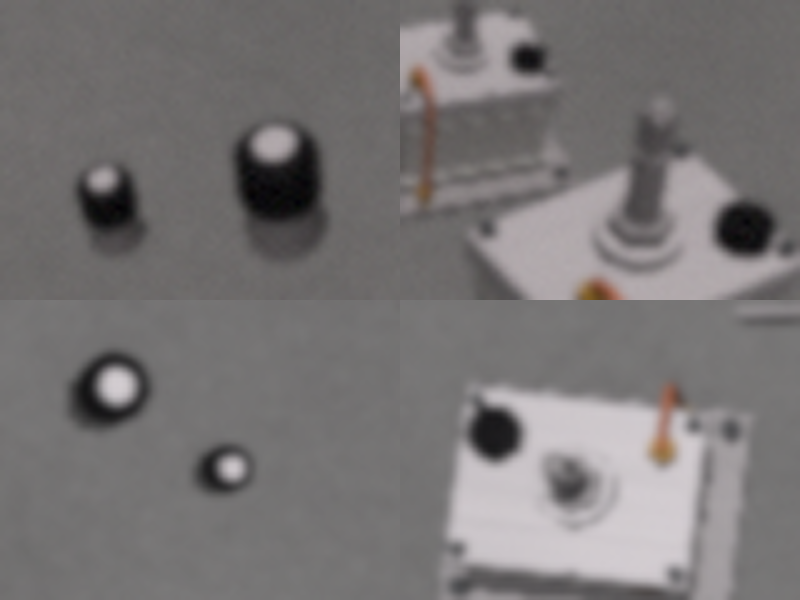

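The crop confirms the larger knob: white-capped, scene (264,229), top (363,212). The larger pump has its rod tip at scene (382,160), and its rod stands near top (344→270ish,181). Next I'll get subpixel positions.

```bash
python3 - <<'E'
from h import *
A=cv2.imread("pics/scene0.png");B=cv2.imread("pics/top0.png")
def cap(im,x,y,r=9):
    g=cv2.cvtColor(im,6)[y-r:y+r+1,x-r:x+r+1].astype(float)
    w=np.clip(g-130,0,None); Y,X=np.mgrid[y-r:y+r+1,x-r:x+r+1]; return (X*w).sum()/w.sum(),(Y*w).sum()/w.sum()
ps,pt=cap(A,264,229,7),cap(B,363,212,7);print(ps,pt,tri(ps,pt),plane("scene",ps,.074),plane("top",pt,.074))
for p in((382,159.5),(382,160.5)):
    X=plane("scene",p,.21);print("tip",X,"top px",proj("top",X), "gland",proj("top",X*[1,1,0]+[0,0,.134]),proj("scene",X*[1,1,0]+[0,0,.134]))
print("tri tip",tri((382,160),(263.5,181)))
x,y=250,165
print(cv2.cvtColor(B,6)[y:y+34,x:x+34])
x,y=372,154
print(cv2.cvtColor(A,6)[y:y+34,x:x+20])
E
```

```text
(np.float64(264.34081196581195), np.float64(228.10470085470087)) (np.float64(362.98996302165875), np.float64(211.6444796619123)) (array([ 0.49978917, -0.14511163,  0.07562657]), np.float64(6.637220020706517e-05)) [ 0.49848639 -0.1445613   0.074     ] [ 0.49990343 -0.14528316  0.074     ]
tip [0.57810804 0.16152261 0.21      ] top px [[259.59941427 178.27367006]] gland [[263.09621819 181.88415763]] [[378.01946571 181.86094233]]
tip [0.58104507 0.15879987 0.21      ] top px [[260.6189721  177.25580465]] gland [[264.04906242 180.93064234]] [[378.00678627 182.87180616]]
tri tip (array([0.57521047, 0.15557913, 0.20854889]), np.float64(0.012958839845102162))
[[173 181 189 ... 123 121 115]
 [122 143 168 ... 143 131 123]
 [ 66  94 132 ... 167 144 134]
 ...
 [196 197 197 ... 206 205 204]
 [185 188 188 ... 205 201 195]
 [155 158 160 ... 203 194 175]]
[[102 102 105 104 106 105 105 105 104 104 103 103 104 103 105 104 102 105
  103 103]
 [104 105 103 106 103 105 105 103 105 104 102 104 103 105 104 105 103 104
  105 103]
 [105 105 103 103 103 102 103 104 104 102 101 100 103 104 106 105 104 106
  1
[... 1943 characters left out ...]
 170 169
  169 168]
 [161 148 125  94  73  73  77  79  80  95 127 153 167 170 170 169 168 169
  167 167]
 [154 136 114  83  72  72  76  78  80  96 126 150 162 167 168 168 167 167
  169 167]
 [141 129 110  84  74  72  75  77  80  96 118 139 152 161 167 168 167 168
  168 164]
 [127 119 110  92  81  76  76  79  84  99 117 132 143 155 165 168 168 170
  169 161]
 [109 108 111 107  96  89  89  89  96 109 122 127 137 155 166 168 170 170
  167 157]
 [101  99 108 115 113 108 104 106 112 120 122 123 137 156 167 168 168 169
  167 154]
 [117  95  98 107 111 111 110 111 115 116 116 125 145 161 169 168 170 168
  168 156]
 [140 117  97  94  96  96  97  99  99 102 112 136 156 166 166 168 171 170
  168 157]]
```

Large knob at about (0.4995, -0.145). Rod tip at about (0.580, 0.159), and the top view agrees: predicted (260.5,177.5), seen about (261,177.6). I'll lift, then swing clockwise along an arc towards the knob.

```bash
python3 -m jog '[[[0,0,-40,0,0,0,85],[-41,0,0,0,0,3.75,85],[-41,0,0,0,0,3.75,85],[-41,0,0,0,0,3.75,85],[-41,0,0,0,0,3.75,85]]]'; python3 -m jog '[[[-41,0,0,0,0,3.75,85],[-41,0,0,0,0,3.75,85],[-41,0,0,0,0,3.75,85],[-41,0,0,0,0,3.75,85],[-41,0,0,0,0,3.75,85]]]'; cat >> h.py <<'E'
def goto(x,y,z,yaw=None):
    s,R=state();d=R.T@(np.array([x,y,z])-s["tool_pos"])*1000
    print("t",round(s["t"],2),"pos",s["tool_pos"].round(4),"rows d",d.round(1),"jaw",np.degrees(np.arctan2(R[1,1],R[0,1])).round(1),"tilt",R[:,2].round(4),"j",s["joints"].round(2),"F",s["force"].round(1),"op",round(s["opening"],3))
E
python3 -c "from h import *; goto(.4995,-.145,.15)"
```

```text
t: 0.52
tool_pos: [0.3891, 0.4929, 0.2669]
tool_rot: [-0.004, 0.329, 0.944, -0.005]
force: [1.0, 1.7, 0.4]
opening: 0.995
t: 0.93
tool_pos: [0.5331, 0.3424, 0.2632]
tool_rot: [-0.004, 0.485, 0.875, -0.007]
force: [1.1, -0.6, -0.6]
opening: 0.996
t 0.93 pos [0.5331 0.3424 0.2632] rows d [-395.3 -285.1  118. ] jaw 32.0 tilt [-0.0136 -0.009  -0.9999] j [-0.8   0.41  0.26  1.28 -0.1   1.48  0.01] F [ 1.1 -0.6 -0.6] op 0.996
```

```bash
python3 -m jog '[[[-40,-5,0,0,0,4,85],[-40,-5,0,0,0,4,85],[-40,-5,0,0,0,4,85],[-40,-8,0,0,0,4.5,85],[-40,-8,0,0,0,4.5,85]]]'; python3 -m jog '[[[-40,-8,0,0,0,4.5,85],[-40,-8,0,0,0,4.5,85],[-40,-8,0,0,0,5,85],[-40,-8,0,0,0,5,85],[-40,-8,0,0,0,5,85]]]'; 
python3 -c "from h import *; goto(.4995,-.145,.15)"
```

```text
t: 1.35
tool_pos: [0.5866, 0.1427, 0.26]
tool_rot: [-0.003, 0.643, 0.766, -0.011]
force: [0.8, -0.2, -0.3]
opening: 0.99
t: 1.77
tool_pos: [0.5467, -0.0603, 0.2602]
tool_rot: [-0.001, 0.795, 0.606, -0.014]
force: [-0.5, -0.5, 0.1]
opening: 0.993
t 1.77 pos [ 0.5467 -0.0603  0.2602] rows d [-91.9 -21.  112.5] jaw -15.4 tilt [-0.0228 -0.015  -0.9996] j [-0.42  0.24  0.56  1.53 -0.11  1.42 -0.12] F [-0.5 -0.5  0.1] op 0.993
```

```bash
cat >> h.py <<'E'
def tilt():
    s,R=state();print("tilt fix deg (tool)",np.degrees(R.T@np.cross(R[:,2],[0,0,-1])).round(2))
E
python3 -m jog '[[[-35,-7,20,0,0,6,85],[-30,-7,20,0,0,6,85],[-20,-4,20,0,0,6,85],[0,0,0,0,0,0,85]]]'; 
python3 -c "from h import *; goto(.4995,-.145,.10);tilt()"
```

```text
t: 2.1
tool_pos: [0.4924, -0.1477, 0.2019]
tool_rot: [0.003, 0.889, 0.458, -0.013]
force: [-0.6, -0.2, -0.3]
opening: 0.997
t 2.1 pos [ 0.4924 -0.1477  0.2019] rows d [  9.    5.  101.7] jaw -35.5 tilt [-0.0212 -0.0168 -0.9996] j [-0.36  0.19  0.66  1.73 -0.1   1.28 -0.3 ] F [-0.6 -0.2 -0.3] op 0.997
tilt fix deg (tool) [-0.43  1.49  0.  ]
```

```bash
python3 -m jog '[[[6,5,20,-0.4,1.5,0,85],[0,0,25,0,0,0,85],[0,0,20,0,0,0,85],[0,0,0,0,0,0,85]]]'; 
python3 -c "from h import *; goto(.4995,-.145,.027);tilt()"
```

```text
t: 2.43
tool_pos: [0.4987, -0.1472, 0.1349]
tool_rot: [-0.001, 0.89, 0.457, 0.001]
force: [-0.5, 0.2, 0.5]
opening: 0.993
t 2.43 pos [ 0.4987 -0.1472  0.1349] rows d [  1.9  -0.6 107.9] jaw -35.7 tilt [ 0.0015  0.0025 -1.    ] j [-0.32  0.26  0.64  1.82 -0.18  1.12 -0.24] F [-0.5  0.2  0.5] op 0.993
tilt fix deg (tool) [-0.01 -0.17  0.  ]
```

```bash
python3 -m jog '[[[1.8,0,35,0,0,0,85],[0,0,35,0,0,0,85],[0,0,25,0,0,0,85],[0,0,10,0,0,0,85],[0,0,0,0,0,0,85]]]'; 
python3 -c "from h import *; goto(.4995,-.145,.027);tilt()"
```

```text
t: 2.85
tool_pos: [0.5048, -0.143, 0.0308]
tool_rot: [-0.0, 0.888, 0.46, 0.003]
force: [-0.7, 0.2, 0.5]
opening: 0.991
t 2.85 pos [ 0.5048 -0.143   0.0308] rows d [-4.7 -3.2  3.7] jaw -35.2 tilt [ 0.0061  0.0033 -1.    ] j [-0.27  0.41  0.59  1.9  -0.29  0.91 -0.15] F [-0.7  0.2  0.5] op 0.991
tilt fix deg (tool) [ 0.18 -0.35  0.  ]
```

```bash
python3 -m jog '[[[-4.7,-3.2,3.5,0.2,-0.3,0,85],[0,0,0,0,0,0,85],[0,0,0,0,0,0,60],[0,0,0,0,0,0,50]]]'; python3 -m jog '[[[0,0,0,0,0,0,35],[0,0,0,0,0,0,35],[0,0,0,0,0,0,35],[0,0,0,0,0,0,35],[0,0,0,0,0,0,35]]]'
python3 -c "from h import *; goto(.4995,-.145,.027);tilt()"
```

```text
t: 3.18
tool_pos: [0.5023, -0.1452, 0.0319]
tool_rot: [0.001, 0.887, 0.461, 0.002]
force: [0.1, 0.4, -1.3]
opening: 0.739
t: 3.6
tool_pos: [0.5047, -0.1456, 0.0355]
tool_rot: [0.002, 0.887, 0.461, 0.005]
force: [0.1, -0.6, -1.3]
opening: 0.489
t 3.6 pos [ 0.5047 -0.1456  0.0355] rows d [-2.6 -4.6  8.5] jaw -35.1 tilt [ 1.090e-02  6.000e-04 -9.999e-01] j [-0.27  0.4   0.59  1.9  -0.28  0.91 -0.15] F [ 0.1 -0.6 -1.3] op 0.489
tilt fix deg (tool) [ 0.49 -0.39  0.  ]
```

```bash
python3 -m jog '[[[0,0,0,0,0,0,30],[0,0,0,0,0,0,30]]]'; python3 -c "from h import *; goto(.4995,-.145,.027)"; python3 -m jog '[[[0,0,-15,0,0,0,30],[0,0,-30,0,0,0,30],[0,0,-40,0,0,0,30],[0,0,-40,0,0,0,30],[0,0,-40,0,0,0,30]]]'
python3 - <<'E'
from h import *
goto(.58,.159,.28);tilt()
A=capture("scene")[:,:,::-1];B=capture("top")[:,:,::-1]
cv2.imwrite("pics/s2.png",A);cv2.imwrite("pics/t2.png",B)
s,R=state();u=proj("scene",s["tool_pos"])[0].astype(int);v=proj("top",s["tool_pos"])[0].astype(int);print(u,v)
f=lambda im,p,k=5:cv2.resize(im[p[1]-40:p[1]+40,p[0]-40:p[0]+40],None,fx=k,fy=k,interpolation=2)
cv2.imwrite("pics/c2.png",np.hstack([f(A,u),f(B,v)]))
E
```

```text
t: 3.77
tool_pos: [0.5044, -0.1455, 0.0353]
tool_rot: [0.002, 0.887, 0.461, 0.005]
force: [-0.4, -0.3, -1.4]
opening: 0.479
t 3.77 pos [ 0.5044 -0.1455  0.0353] rows d [-2.5 -4.4  8.3] jaw -35.1 tilt [ 1.050e-02  6.000e-04 -9.999e-01] j [-0.27  0.4   0.59  1.9  -0.28  0.91 -0.15] F [-0.4 -0.3 -1.4] op 0.479
t: 4.18
tool_pos: [0.4956, -0.1439, 0.1955]
tool_rot: [-0.003, 0.887, 0.461, -0.005]
force: [2.5, 0.5, -1.4]
opening: 0.48
t 4.18 pos [ 0.4956 -0.1439  0.1955] rows d [ 295.8 -106.1  -85.2] jaw -35.1 tilt [-0.0123  0.0011 -0.9999] j [-0.35  0.2   0.66  1.73 -0.13  1.26 -0.27] F [ 2.5  0.5 -1.4] op 0.48
tilt fix deg (tool) [-0.61  0.35  0.  ]
[259 192] [368 209]
```

View pics/c2.png

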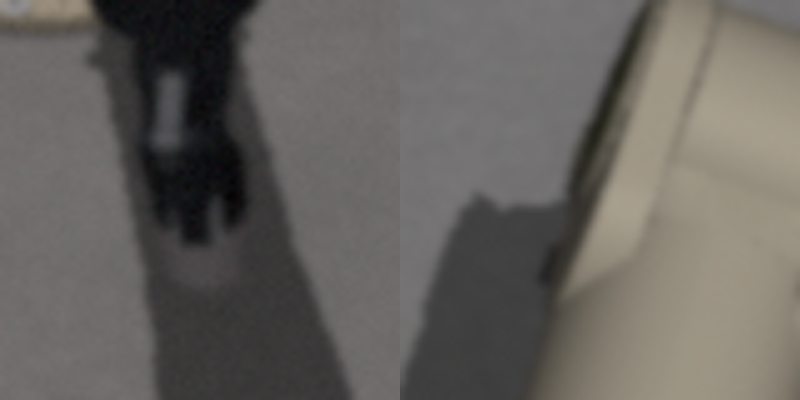

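The knob is in the jaws: the collar shows below the fingers in the scene crop (~(200,265) in the crop). The arm blocks the top view. Now to a point above the rod.

```bash
python3 -m jog '[[[0,0,-40,0,0,-2,30],[36,-10,-30,0,0,-4,30],[38,-9,-20,0,0,-4,30],[39,-6,0,0,0,-4,30],[39,-4,0,0,0,-4,30]]]'; python3 -m jog '[[[39,0,0,0,0,-4,30],[39,0,0,0,0,-4,30],[30,0,0,0,0,-4,30],[0,0,0,0,0,0,30]]]'
python3 -c "from h import *; goto(.58,.159,.27);tilt()"
```

```text
t: 4.7
tool_pos: [0.5408, -0.0069, 0.2881]
tool_rot: [0.001, 0.808, 0.589, 0.001]
force: [0.5, -0.1, -1.4]
opening: 0.482
t: 5.03
tool_pos: [0.5677, 0.1134, 0.2859]
tool_rot: [-0.001, 0.733, 0.68, 0.002]
force: [-1.2, 1.0, -3.0]
opening: 0.479
t 5.03 pos [0.5677 0.1134 0.2859] rows d [46.4  8.9 16.2] jaw -4.3 tilt [ 0.0017  0.0045 -1.    ] j [-0.6   0.27  0.45  1.43 -0.12  1.47 -0.23] F [-1.2  1.  -3. ] op 0.479
tilt fix deg (tool) [ 0.08 -0.27  0.  ]
```

```bash
python3 -m jog '[[[30,9,10,0,0,0,30],[18,0,5,0,0,0,30],[0,0,0,0,0,0,30]]]'
python3 - <<'E'
from h import *
goto(.58,.1615,.27);tilt()
A=capture("scene")[:,:,::-1];B=capture("top")[:,:,::-1]
cv2.imwrite("pics/s3.png",A);cv2.imwrite("pics/t3.png",B)
f=lambda im,x,y,w,h,k:cv2.resize(im[y:y+h,x:x+w],None,fx=k,fy=k,interpolation=cv2.INTER_CUBIC)
cv2.imwrite("pics/c3.png",np.hstack([f(A,350,115,60,80,6),f(B,235,150,60,80,6)]))
E
```

```text
t: 5.28
tool_pos: [0.5804, 0.1641, 0.2682]
tool_rot: [-0.002, 0.732, 0.681, 0.001]
force: [-0.4, 0.8, -1.2]
opening: 0.483
t 5.28 pos [0.5804 0.1641 0.2682] rows d [-2.6 -0.2 -1.8] jaw -4.1 tilt [-4.0e-04  3.9e-03 -1.0e+00] j [-0.64  0.34  0.43  1.39 -0.14  1.45 -0.29] F [-0.4  0.8 -1.2] op 0.483
tilt fix deg (tool) [-0.04 -0.22  0.  ]
```

View pics/c3.png

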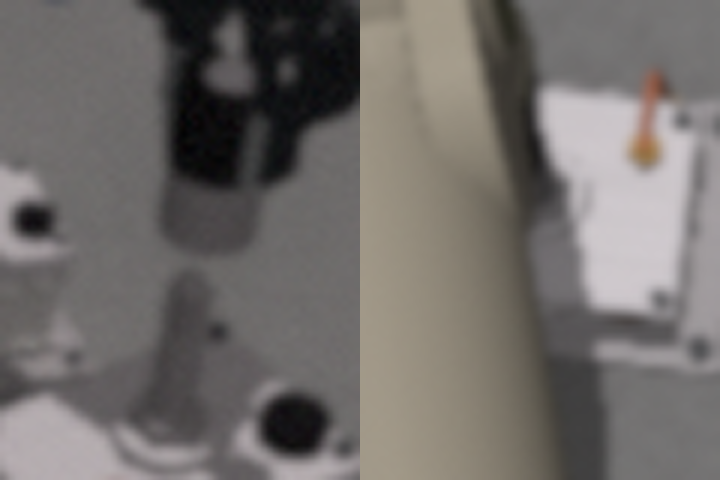

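```bash
python3 - <<'E'
from h import *
A=cv2.imread("pics/s3.png");g=cv2.cvtColor(A,6)
print("cols 370-399");
for r in (148,150,152,154,156,157,158,159,160,161): print(r,g[r,372:398].tolist())
s,R=state();P=s["tool_pos"];th=np.linspace(0,2*np.pi,200)
for ox in(-.0025,0):
    C=P+R@np.array([ox,0,.0353]); 
    for dz in(0,.034):
        q=proj("scene",C+np.c_[.02*np.cos(th),.02*np.sin(th),0*th+dz]);print(ox,dz,C.round(4),"cols",q[:,0].min().round(1),q[:,0].max().round(1),"rows",q[:,1].min().round(1),q[:,1].max().round(1))
# image jacobian at height .233
C=P*[1,1,0]+[0,0,.233];print(proj("scene",[C,C+[.01,0,0],C+[0,.01,0],C+[0,0,.01]]))
E
```

```text
cols 370-399
148 [105, 106, 104, 99, 88, 70, 62, 64, 67, 68, 73, 73, 73, 73, 74, 70, 71, 73, 73, 69, 75, 83, 97, 103, 107, 106]
150 [107, 108, 104, 97, 85, 67, 62, 64, 67, 69, 69, 71, 73, 75, 72, 73, 72, 71, 72, 71, 76, 91, 101, 106, 107, 106]
152 [106, 108, 106, 100, 85, 69, 62, 66, 70, 69, 70, 74, 74, 74, 73, 73, 73, 71, 69, 73, 80, 93, 104, 105, 106, 105]
154 [105, 107, 107, 103, 96, 82, 73, 69, 68, 71, 73, 71, 76, 73, 73, 71, 71, 71, 70, 76, 88, 99, 105, 106, 107, 108]
156 [107, 107, 107, 106, 103, 100, 96, 89, 83, 81, 78, 76, 75, 73, 77, 77, 77, 80, 85, 95, 100, 105, 106, 107, 106, 105]
157 [108, 107, 107, 105, 104, 105, 102, 100, 95, 90, 87, 86, 83, 87, 87, 86, 90, 93, 96, 102, 104, 105, 106, 106, 105, 106]
158 [108, 107, 107, 106, 106, 105, 104, 102, 100, 98, 96, 98, 96, 100, 100, 100, 101, 100, 104, 105, 104, 107, 105, 108, 107, 107]
159 [108, 108, 107, 108, 108, 108, 103, 101, 97, 94, 94, 98, 103, 104, 105, 103, 104, 105, 106, 106, 107, 105, 106, 108, 107, 108]
160 [107, 110, 108, 106, 108, 107, 100, 93, 85, 83, 86, 90, 98, 104, 105, 106, 104, 106, 106, 108, 107, 108, 107, 108, 109, 108]
161 [107, 106, 108, 107, 105, 102, 92, 84, 77, 78, 80, 85, 94, 102, 106, 104, 107, 105, 105, 107, 108, 108, 108, 108, 109, 107]
-0.0025 0 [0.5804 0.1583 0.2337] cols 374.8 391.2 rows 148.0 158.0
-0.0025 0.034 [0.5804 0.1583 0.2337] cols 376.6 393.4 rows 136.7 146.7
0 0 [0.5806 0.1608 0.2337] cols 375.6 392.0 rows 147.7 157.7
0 0.034 [0.5806 0.1608 0.2337] cols 377.4 394.2 rows 136.4 146.4
[[383.72031902 152.84669906]
 [386.5171613  154.93615186]
 [386.68308733 151.43771635]
 [384.29928771 149.60040156]]
```

```bash
python3 -c "from h import *; goto(.5805,.1612,.25);tilt()"; python3 -m jog '[[[0,0,10,0,0,0,30],[0,0,6,0,0,0,30],[0,0,0,0,0,0,30]]]'
python3 -c "from h import *; goto(.5805,.1612,.25);tilt()"
```

```text
t 5.38 pos [0.5806 0.1607 0.269 ] rows d [ 0.5 -0.1 19. ] jaw -4.3 tilt [ 1.0e-04  2.7e-03 -1.0e+00] j [-0.64  0.33  0.43  1.39 -0.14  1.45 -0.29] F [ 0.2 -1.1 -2. ] op 0.481
tilt fix deg (tool) [-0.01 -0.15  0.  ]
t: 5.63
tool_pos: [0.5812, 0.1556, 0.2523]
tool_rot: [0.0, 0.735, 0.678, 0.001]
force: [0.9, -0.7, -1.8]
opening: 0.481
t 5.63 pos [0.5812 0.1556 0.2523] rows d [ 5.6 -1.1  2.3] jaw -4.6 tilt [ 0.0015  0.0012 -1.    ] j [-0.64  0.34  0.43  1.42 -0.14  1.41 -0.29] F [ 0.9 -0.7 -1.8] op 0.481
tilt fix deg (tool) [ 0.08 -0.08  0.  ]
```

```bash
python3 -m jog '[[[6,-1,0,0,0,0,30],[0,0,0,0,0,0,30]]]'; python3 -m jog '[[[0,0,0,0,0,0,30],[0,0,0,0,0,0,30]]]'
python3 -c "from h import *; goto(.5805,.1612,.25);tilt()"
```

```text
t: 5.8
tool_pos: [0.5805, 0.1595, 0.252]
tool_rot: [0.0, 0.736, 0.676, 0.001]
force: [0.1, 1.1, -0.8]
opening: 0.485
t: 5.97
tool_pos: [0.5807, 0.1588, 0.2526]
tool_rot: [0.0, 0.737, 0.676, 0.001]
force: [-0.5, 0.0, -2.0]
opening: 0.479
t 5.97 pos [0.5807 0.1588 0.2526] rows d [ 2.4 -0.4  2.6] jaw -4.9 tilt [ 0.0018  0.0011 -1.    ] j [-0.64  0.34  0.43  1.42 -0.14  1.41 -0.3 ] F [-0.5  0.  -2. ] op 0.479
tilt fix deg (tool) [ 0.1  -0.07  0.  ]
```

```bash
python3 -m jog '[[[2.8,0,2,0,0,0,30],[0.5,0,2,0,0,0,30]]]';python3 -c "from h import *; goto(.5805,.1612,.24)"; python3 -m jog '[[[0.5,0,2,0,0,0,30],[0.5,0,2,0,0,0,30]]]'
python3 -c "from h import *; goto(.5805,.1612,.24);tilt()"
```

```text
t: 6.13
tool_pos: [0.5815, 0.1621, 0.2495]
tool_rot: [0.001, 0.737, 0.676, 0.002]
force: [0.1, 0.1, -1.9]
opening: 0.479
t 6.13 pos [0.5815 0.1621 0.2495] rows d [-1.  -0.9  9.5] jaw -4.9 tilt [ 0.0036  0.0018 -1.    ] j [-0.64  0.34  0.43  1.42 -0.14  1.41 -0.3 ] F [ 0.1  0.1 -1.9] op 0.479
t: 6.3
tool_pos: [0.5817, 0.1634, 0.2454]
tool_rot: [0.001, 0.737, 0.676, 0.002]
force: [0.2, 0.7, 0.0]
opening: 0.485
t 6.3 pos [0.5817 0.1634 0.2454] rows d [-2.4 -1.1  5.4] jaw -4.9 tilt [ 0.0042  0.002  -1.    ] j [-0.65  0.34  0.43  1.43 -0.14  1.4  -0.3 ] F [0.2 0.7 0. ] op 0.485
tilt fix deg (tool) [ 0.23 -0.14  0.  ]
```

```bash
python3 -m jog '[[[-2.5,-1,0,0,0,0,30],[0,0,0,0,0,0,30]]]';python3 -c "from h import *; goto(.5805,.1612,.24)"; python3 -m jog '[[[0,0,1,0,0,0,30]]]'
python3 -c "from h import *; goto(.5805,.1612,.24);tilt()"
```

```text
t: 6.47
tool_pos: [0.5802, 0.1611, 0.2445]
tool_rot: [0.001, 0.737, 0.676, 0.002]
force: [-0.6, -0.9, -0.5]
opening: 0.484
t 6.47 pos [0.5802 0.1611 0.2445] rows d [0.1 0.3 4.5] jaw -4.9 tilt [ 0.0032  0.0015 -1.    ] j [-0.65  0.34  0.43  1.44 -0.14  1.39 -0.3 ] F [-0.6 -0.9 -0.5] op 0.484
t: 6.55
tool_pos: [0.5801, 0.1611, 0.2435]
tool_rot: [0.0, 0.737, 0.676, 0.002]
force: [-0.2, 0.6, -2.1]
opening: 0.483
t 6.55 pos [0.5801 0.1611 0.2435] rows d [0.1 0.4 3.5] jaw -4.9 tilt [ 0.0032  0.0017 -1.    ] j [-0.64  0.34  0.43  1.44 -0.14  1.39 -0.3 ] F [-0.2  0.6 -2.1] op 0.483
tilt fix deg (tool) [ 0.17 -0.11  0.  ]
```

```bash
for i in 1; do python3 -m jog '[[[0,0,1.5,0,0,0,30]]]'; python3 -m jog '[[[0,0,1.5,0,0,0,30]]]'; python3 -m jog '[[[0,0,1.5,0,0,0,30]]]'; done
python3 -c "from h import *; goto(.5805,.1612,.24);tilt()"
```

```text
t: 6.63
tool_pos: [0.5802, 0.161, 0.2421]
tool_rot: [0.001, 0.737, 0.676, 0.002]
force: [-0.4, 0.3, -1.5]
opening: 0.485
t: 6.72
tool_pos: [0.5802, 0.1609, 0.2405]
tool_rot: [0.001, 0.737, 0.676, 0.002]
force: [0.6, 0.2, -1.5]
opening: 0.482
t: 6.8
tool_pos: [0.5802, 0.1609, 0.2389]
tool_rot: [0.001, 0.737, 0.676, 0.002]
force: [-0.2, 0.2, 3.6]
opening: 0.48
t 6.8 pos [0.5802 0.1609 0.2389] rows d [ 0.3  0.2 -1.1] jaw -4.9 tilt [ 0.0036  0.0018 -1.    ] j [-0.64  0.34  0.43  1.44 -0.14  1.38 -0.3 ] F [-0.2  0.2  3.6] op 0.48
tilt fix deg (tool) [ 0.2  -0.12  0.  ]
```

Force rises at TCP z 0.239, which puts the underside about 5 mm below the tip. The pilot is in and resting on the square. Next I turn slowly with a light push.

```bash
python3 -m jog '[[[0,0,1,0,0,3,30],[0,0,1,0,0,3,30],[0,0,1,0,0,3,30]]]';  python3 -c "from h import *; goto(.5802,.1609,.24);tilt()"; python3 -m jog '[[[0,0,1,0,0,3,30],[0,0,1,0,0,3,30],[0,0,1,0,0,3,30]]]'
python3 -c "from h import *; goto(.5802,.1609,.24);tilt()"
```

```text
t: 7.05
tool_pos: [0.581, 0.1609, 0.2387]
tool_rot: [0.001, 0.789, 0.615, 0.004]
force: [-2.4, -1.5, 6.4]
opening: 0.484
t 7.05 pos [0.581  0.1609 0.2387] rows d [-0.2 -0.8 -1.3] jaw -14.1 tilt [ 0.0069  0.0037 -1.    ] j [-0.66  0.34  0.45  1.45 -0.15  1.38 -0.45] F [-2.4 -1.5  6.4] op 0.484
tilt fix deg (tool) [ 0.33 -0.3   0.  ]
t: 7.3
tool_pos: [0.5818, 0.1608, 0.239]
tool_rot: [0.001, 0.837, 0.547, 0.006]
force: [-1.8, -0.1, 5.3]
opening: 0.478
t 7.3 pos [0.5818 0.1608 0.239 ] rows d [-0.5 -1.5 -1.1] jaw -23.6 tilt [ 0.0107  0.0057 -0.9999] j [-0.68  0.34  0.48  1.45 -0.16  1.37 -0.61] F [-1.8 -0.1  5.3] op 0.478
tilt fix deg (tool) [ 0.43 -0.54  0.  ]
```

```bash
cat >> h.py <<'E'
def chk(rod=(.5800,.1587),ox=.0022):
    s,R=state();goto(rod[0]+ox*R[0,0],rod[1]+ox*R[1,0],.2153);tilt()
E
python3 -m jog '[[[-0.5,-0.8,1,0.4,-0.4,3,30],[0,0,1,0,-0.1,3,30],[0,0,1,0,-0.1,3,30]]]';  python3 -c "from h import *; chk()"; python3 -m jog '[[[0,0,1,0.1,-0.1,3,30],[0,0,1,0.1,-0.1,3,30],[0,0,1,0.1,-0.1,3,30]]]'
python3 -c "from h import *; chk()"
```

```text
t: 7.55
tool_pos: [0.5821, 0.1607, 0.2389]
tool_rot: [0.0, 0.879, 0.476, 0.002]
force: [-1.9, -0.1, 5.1]
opening: 0.483
t 7.55 pos [0.5821 0.1607 0.2389] rows d [-0.7 -0.7 23.6] jaw -33.1 tilt [ 0.0041  0.0014 -1.    ] j [-0.7   0.35  0.51  1.44 -0.17  1.38 -0.77] F [-1.9 -0.1  5.1] op 0.483
tilt fix deg (tool) [ 0.15 -0.2   0.  ]
t: 7.8
tool_pos: [0.5828, 0.1606, 0.2389]
tool_rot: [-0.001, 0.916, 0.402, 0.0]
force: [-2.1, -0.8, 5.1]
opening: 0.483
t 7.8 pos [0.5828 0.1606 0.2389] rows d [-1.1 -0.8 23.6] jaw -42.6 tilt [ 1.e-04  2.e-03 -1.e+00] j [-0.72  0.36  0.53  1.44 -0.19  1.39 -0.92] F [-2.1 -0.8  5.1] op 0.483
tilt fix deg (tool) [-0.07 -0.09  0.  ]
```

```bash
python3 -m jog '[[[-0.7,-0.7,1.2,0,0,3,30],[0,-0.3,1.2,0,0,3,30],[0,-0.3,1.2,0,0,3,30]]]';  python3 -c "from h import *; chk()"; python3 -m jog '[[[0,-0.3,1.2,0,0,3,30],[0,-0.3,1.2,0,0,3,30],[0,-0.3,1.2,0,0,3,30]]]'
python3 -c "from h import *; chk()"
```

```text
t: 8.05
tool_pos: [0.5831, 0.1603, 0.2388]
tool_rot: [-0.001, 0.946, 0.325, 0.003]
force: [-2.2, -1.2, 6.0]
opening: 0.483
t 8.05 pos [0.5831 0.1603 0.2388] rows d [-1.4 -0.7 23.5] jaw -52.1 tilt [ 0.0056  0.0035 -1.    ] j [-0.74  0.36  0.56  1.44 -0.19  1.39 -1.08] F [-2.2 -1.2  6. ] op 0.483
tilt fix deg (tool) [ 0.04 -0.38  0.  ]
t: 8.3
tool_pos: [0.5835, 0.1597, 0.2388]
tool_rot: [-0.001, 0.969, 0.245, 0.005]
force: [-2.2, -1.5, 7.6]
opening: 0.48
t 8.3 pos [0.5835 0.1597 0.2388] rows d [-1.6 -0.7 23.5] jaw -61.6 tilt [ 0.0093  0.0042 -0.9999] j [-0.76  0.36  0.59  1.45 -0.2   1.38 -1.24] F [-2.2 -1.5  7.6] op 0.48
tilt fix deg (tool) [ 0.04 -0.58  0.  ]
```

```bash
python3 -m jog '[[[-1.5,-0.5,1.2,0,-0.6,3,30],[-0.2,-0.2,1.2,0,-0.1,3,30],[-0.2,-0.2,1.2,0,-0.1,3,30]]]';  python3 -c "from h import *; chk()"; python3 -m jog '[[[-0.2,-0.2,1.2,0,-0.1,3,30],[-0.2,-0.2,1.2,0,-0.1,3,30],[-0.2,-0.2,1.2,0,-0.1,3,30]]]'
python3 -c "from h import *; chk()"
```

```text
t: 8.55
tool_pos: [0.5829, 0.1593, 0.2384]
tool_rot: [0.0, 0.986, 0.164, 0.001]
force: [-1.8, -0.6, 3.0]
opening: 0.482
t 8.55 pos [0.5829 0.1593 0.2384] rows d [-0.8 -0.4 23.1] jaw -71.1 tilt [ 1.9e-03  2.0e-04 -1.0e+00] j [-0.78  0.37  0.62  1.44 -0.22  1.39 -1.39] F [-1.8 -0.6  3. ] op 0.482
tilt fix deg (tool) [ 0.03 -0.1   0.  ]
t: 8.8
tool_pos: [0.5823, 0.1599, 0.2354]
tool_rot: [0.0, 0.997, 0.082, -0.001]
force: [0.6, 0.1, -1.8]
opening: 0.482
t 8.8 pos [0.5823 0.1599 0.2354] rows d [-0.2  0.8 20.1] jaw -80.6 tilt [-2.2e-03 -4.0e-04 -1.0e+00] j [-0.8   0.38  0.65  1.45 -0.23  1.39 -1.55] F [ 0.6  0.1 -1.8] op 0.482
tilt fix deg (tool) [-0.    0.13  0.  ]
```

The squares have engaged: z is falling and the force has dropped. I'll go straight down gently.

```bash
python3 -m jog '[[[0,0.3,1.5,0,0,0,30],[0,0,1.5,0,0,0,30]]]';  python3 -c "from h import *; chk()"; python3 -m jog '[[[0,0,2,0,0,0,30],[0,0,2,0,0,0,30]]]'
python3 -c "from h import *; chk()"
```

```text
t: 8.97
tool_pos: [0.5824, 0.1598, 0.2321]
tool_rot: [0.0, 0.997, 0.082, -0.001]
force: [-0.4, -0.2, -1.9]
opening: 0.484
t 8.97 pos [0.5824 0.1598 0.2321] rows d [-0.3  0.7 16.8] jaw -80.6 tilt [-2.1e-03 -4.0e-04 -1.0e+00] j [-0.8   0.38  0.65  1.45 -0.23  1.39 -1.55] F [-0.4 -0.2 -1.9] op 0.484
tilt fix deg (tool) [0.   0.12 0.  ]
t: 9.13
tool_pos: [0.5824, 0.1598, 0.2277]
tool_rot: [0.0, 0.997, 0.083, -0.001]
force: [-0.3, -0.4, -1.9]
opening: 0.481
t 9.13 pos [0.5824 0.1598 0.2277] rows d [-0.4  0.7 12.4] jaw -80.4 tilt [-2.e-03 -4.e-04 -1.e+00] j [-0.8   0.39  0.64  1.46 -0.23  1.38 -1.54] F [-0.3 -0.4 -1.9] op 0.481
tilt fix deg (tool) [0.01 0.12 0.  ]
```

```bash
python3 -m jog '[[[0,0,2,0,0,0,30],[0,0,2,0,0,0,30],[0,0,2,0,0,0,30]]]'; python3 -m jog '[[[0,0,1.5,0,0,0,30],[0,0,1.5,0,0,0,30]]]'; python3 -m jog '[[[0,0,1,0,0,0,30],[0,0,1,0,0,0,30]]]'
python3 -c "from h import *; chk()"
```

```text
t: 9.38
tool_pos: [0.5823, 0.1598, 0.2208]
tool_rot: [0.0, 0.996, 0.084, -0.001]
force: [0.1, 0.0, -1.7]
opening: 0.481
t: 9.55
tool_pos: [0.5822, 0.1597, 0.2173]
tool_rot: [0.0, 0.996, 0.085, -0.001]
force: [-0.7, -0.0, -1.6]
opening: 0.485
t: 9.72
tool_pos: [0.5822, 0.1596, 0.2149]
tool_rot: [0.0, 0.996, 0.085, -0.001]
force: [0.3, -0.2, -1.4]
opening: 0.479
t 9.72 pos [0.5822 0.1596 0.2149] rows d [-0.1  0.5 -0.4] jaw -80.3 tilt [-2.7e-03 -5.0e-04 -1.0e+00] j [-0.79  0.39  0.64  1.48 -0.24  1.35 -1.54] F [ 0.3 -0.2 -1.4] op 0.479
tilt fix deg (tool) [0.   0.16 0.  ]
```

```bash
python3 -m jog '[[[0,0,1,0,0,0,30]]]'; python3 -m jog '[[[0,0,1,0,0,0,30]]]'; python3 -m jog '[[[0,0,1,0,0,0,30]]]'; python3 -m jog '[[[0,0,1,0,0,0,30]]]'
python3 -c "from h import *; chk()"
```

```text
t: 9.8
tool_pos: [0.5823, 0.1597, 0.2141]
tool_rot: [0.0, 0.996, 0.085, -0.001]
force: [-2.4, -0.7, 8.9]
opening: 0.482
t: 9.88
tool_pos: [0.5825, 0.1597, 0.214]
tool_rot: [-0.0, 0.996, 0.085, -0.001]
force: [-4.8, -0.6, 9.4]
opening: 0.481
t: 9.97
tool_pos: [0.5825, 0.1597, 0.2141]
tool_rot: [-0.0, 0.996, 0.085, -0.0]
force: [-4.4, -0.4, 5.8]
opening: 0.478
t: 10.05
tool_pos: [0.5825, 0.1597, 0.2141]
tool_rot: [-0.001, 0.996, 0.085, -0.0]
force: [-4.1, -1.2, 5.8]
opening: 0.484
t 10.05 pos [0.5825 0.1597 0.2141] rows d [-0.4  0.5 -1.2] jaw -80.3 tilt [-7.0e-04  1.5e-03 -1.0e+00] j [-0.79  0.39  0.64  1.48 -0.24  1.35 -1.54] F [-4.1 -1.2  5.8] op 0.484
tilt fix deg (tool) [-0.09  0.03  0.  ]
```

The knob is on the shoulder: it stops at z 0.2141, 24.5 mm below the contact with the square, and the plunger is still up. Now the press.

```bash
python3 -m jog '[[[-0.4,0,2,0,0,0,30],[0,0,2.5,0,0,0,30],[0,0,2.5,0,0,0,30]]]'; python3 -m jog '[[[0,0,3,0,0,0,30],[0,0,3,0,0,0,30],[0,0,3,0,0,0,30]]]'
python3 -c "from h import *; chk()"
```

```text
t: 10.3
tool_pos: [0.5826, 0.1596, 0.2121]
tool_rot: [-0.002, 0.996, 0.085, 0.001]
force: [-6.8, -1.7, 10.6]
opening: 0.482
t: 10.55
tool_pos: [0.5825, 0.1595, 0.2085]
tool_rot: [-0.004, 0.996, 0.085, 0.003]
force: [-6.7, -0.7, 12.0]
opening: 0.481
t 10.55 pos [0.5825 0.1595 0.2085] rows d [-0.4  0.3 -6.8] jaw -80.3 tilt [ 0.0049  0.0084 -1.    ] j [-0.79  0.39  0.64  1.5  -0.24  1.33 -1.53] F [-6.7 -0.7 12. ] op 0.481
tilt fix deg (tool) [-0.43 -0.36  0.  ]
```

```bash
python3 -m jog '[[[-0.8,0,4,-0.3,-0.3,0,30],[-0.3,0,4,-0.1,-0.1,0,30],[-0.3,0,4,-0.1,-0.1,0,30]]]'; python3 -m jog '[[[-0.3,0,4,-0.1,-0.1,0,30],[-0.3,0,4,-0.1,-0.1,0,30],[-0.3,0,4,-0.1,-0.1,0,30]]]'
python3 -c "from h import *; chk()"
```

```text
t: 10.8
tool_pos: [0.5826, 0.1597, 0.2036]
tool_rot: [-0.002, 0.996, 0.085, 0.002]
force: [-6.6, -1.1, 14.2]
opening: 0.481
t: 11.05
tool_pos: [0.5826, 0.1597, 0.1987]
tool_rot: [-0.001, 0.996, 0.085, 0.002]
force: [-7.5, -2.3, 15.8]
opening: 0.478
t 11.05 pos [0.5826 0.1597 0.1987] rows d [ -0.5   0.5 -16.6] jaw -80.3 tilt [ 0.0045  0.0022 -1.    ] j [-0.79  0.4   0.64  1.51 -0.24  1.31 -1.53] F [-7.5 -2.3 15.8] op 0.478
tilt fix deg (tool) [-0.08 -0.28  0.  ]
```

```bash
python3 -m jog '[[[-0.5,0,5,-0.1,-0.3,0,30],[-0.5,0,5,-0.1,-0.2,0,30],[-0.5,0,5,-0.1,-0.2,0,30],[-0.5,0,5,-0.1,-0.2,0,30]]]'; python3 -m jog '[[[-0.5,0,5,-0.1,-0.2,0,30],[-0.5,0,5,-0.1,-0.2,0,30],[-0.5,0,5,-0.1,-0.2,0,30]]]'
python3 -c "from h import *; chk()"
```

```text
t: 11.38
tool_pos: [0.5828, 0.1598, 0.1902]
tool_rot: [-0.0, 0.996, 0.085, -0.0]
force: [-7.7, -1.7, 19.4]
opening: 0.482
t: 11.63
tool_pos: [0.5829, 0.1598, 0.1843]
tool_rot: [0.0, 0.996, 0.085, -0.002]
force: [-8.2, -1.2, 20.5]
opening: 0.48
t 11.63 pos [0.5829 0.1598 0.1843] rows d [ -0.9   0.6 -31. ] jaw -80.2 tilt [-3.5e-03 -3.0e-04 -1.0e+00] j [-0.79  0.41  0.63  1.52 -0.25  1.29 -1.53] F [-8.2 -1.2 20.5] op 0.48
tilt fix deg (tool) [-0.01  0.2   0.  ]
```

```bash
python3 -m jog '[[[-0.5,0,5,0,0,0,30],[-0.5,0,5,0,0,0,30],[-0.5,0,5,0,0,0,30]]]'; python3 -c "from h import *; chk()"; python3 -m jog '[[[-0.5,0,5,0,0,0,30],[-0.5,0,5,0,0,0,30],[-0.5,0,5,0,0,0,30],[-0.5,0,5,0,0,0,30],[-0.5,0,5,0,0,0,30]]]'
python3 -c "from h import *; chk()"
```

```text
t: 11.88
tool_pos: [0.5837, 0.1597, 0.1836]
tool_rot: [-0.004, 0.996, 0.085, 0.003]
force: [-17.3, -3.3, 35.3]
opening: 0.479
t 11.88 pos [0.5837 0.1597 0.1836] rows d [ -1.4   0.2 -31.7] jaw -80.2 tilt [ 0.0059  0.0085 -0.9999] j [-0.79  0.41  0.63  1.53 -0.25  1.28 -1.52] F [-17.3  -3.3  35.3] op 0.479
tilt fix deg (tool) [-0.42 -0.41  0.  ]
t: 12.3
tool_pos: [0.584, 0.1595, 0.1835]
tool_rot: [-0.012, 0.996, 0.085, 0.011]
force: [-13.1, -4.4, 30.5]
opening: 0.48
t 12.3 pos [0.584  0.1595 0.1835] rows d [ -1.1  -0.6 -31.8] jaw -80.2 tilt [ 0.0203  0.0249 -0.9995] j [-0.79  0.39  0.63  1.55 -0.26  1.25 -1.51] F [-13.1  -4.4  30.5] op 0.48
tilt fix deg (tool) [-1.21 -1.39  0.  ]
```

```bash
python3 -m jog '[[[-0.5,0,5,-0.6,-0.6,0,30],[-0.5,0,5,-0.6,-0.6,0,30],[-0.5,0,5,-0.4,-0.4,0,30],[-0.5,0,5,-0.3,-0.3,0,30],[-0.5,0,5,-0.3,-0.3,0,30]]]'; python3 -c "from h import *; chk()"; python3 -m jog '[[[-0.5,0,5,-0.3,-0.3,0,30],[-0.5,0,5,-0.3,-0.3,0,30],[-0.5,0,5,-0.3,-0.3,0,30],[-0.5,0,5,-0.3,-0.3,0,30],[-0.5,0,5,-0.3,-0.3,0,30]]]'
python3 -c "from h import *; chk()"
```

```text
t: 12.72
tool_pos: [0.5843, 0.1601, 0.1835]
tool_rot: [0.001, 0.996, 0.085, 0.001]
force: [-15.5, -2.3, 32.6]
opening: 0.477
t 12.72 pos [0.5843 0.1601 0.1835] rows d [ -2.2   0.8 -31.8] jaw -80.3 tilt [ 0.0031 -0.0026 -1.    ] j [-0.79  0.41  0.63  1.52 -0.25  1.28 -1.53] F [-15.5  -2.3  32.6] op 0.477
tilt fix deg (tool) [ 0.18 -0.15  0.  ]
t: 13.13
tool_pos: [0.5844, 0.1605, 0.1835]
tool_rot: [0.008, 0.996, 0.085, -0.003]
force: [-15.9, -2.6, 32.6]
opening: 0.483
t 13.13 pos [0.5844 0.1605 0.1835] rows d [ -2.7   1.6 -31.8] jaw -80.2 tilt [-0.0042 -0.0167 -0.9999] j [-0.8   0.42  0.64  1.51 -0.24  1.3  -1.54] F [-15.9  -2.6  32.6] op 0.483
tilt fix deg (tool) [0.9 0.4 0. ]
```

Held about 1.4 s at the stop with roughly 33 N. Now I let it rise while following it with the hand.

```bash
python3 -m jog '[[[-1,0,0,0.5,0.3,0,30],[-0.5,0,0,0.2,0,0,30],[0,0,-1,0,0,0,30],[0,0,-1,0,0,0,30],[0,0,-1,0,0,0,30]]]'; python3 -c "from h import *; chk()"; python3 -m jog '[[[0,0,-1,0,0,0,30],[0,0,-1,0,0,0,30],[0,0,-1,0,0,0,30]]]'
python3 -c "from h import *; chk()"
```

```text
t: 13.55
tool_pos: [0.5837, 0.16, 0.1986]
tool_rot: [-0.002, 0.996, 0.085, 0.003]
force: [-6.3, -0.6, 8.7]
opening: 0.483
t 13.55 pos [0.5837 0.16   0.1986] rows d [ -1.6   0.6 -16.7] jaw -80.2 tilt [ 0.0058  0.0039 -1.    ] j [-0.79  0.4   0.64  1.51 -0.24  1.31 -1.53] F [-6.3 -0.6  8.7] op 0.483
tilt fix deg (tool) [-0.16 -0.36  0.  ]
t: 13.8
tool_pos: [0.5836, 0.1598, 0.2068]
tool_rot: [-0.003, 0.996, 0.085, 0.004]
force: [-4.9, -1.0, 8.4]
opening: 0.482
t 13.8 pos [0.5836 0.1598 0.2068] rows d [-1.5  0.5 -8.5] jaw -80.2 tilt [ 0.0079  0.0072 -0.9999] j [-0.79  0.39  0.64  1.5  -0.24  1.32 -1.53] F [-4.9 -1.   8.4] op 0.482
tilt fix deg (tool) [-0.33 -0.51  0.  ]
```

```bash
python3 -m jog '[[[-1,0,0,-0.2,-0.4,0,30],[0,0,0,0,-0.1,0,30],[0,0,0,0,0,0,30]]]'; python3 -c "from h import *; chk()"; python3 -m jog '[[[-0.3,0,0,0,0,0,30],[0,0,0,0,0,0,30]]]'
python3 -c "from h import *; chk()"
```

```text
t: 14.05
tool_pos: [0.5836, 0.1598, 0.2121]
tool_rot: [-0.003, 0.996, 0.085, 0.002]
force: [-6.0, -1.5, 8.0]
opening: 0.485
t 14.05 pos [0.5836 0.1598 0.2121] rows d [-1.6  0.5 -3.2] jaw -80.2 tilt [ 0.0045  0.0058 -1.    ] j [-0.79  0.39  0.64  1.49 -0.24  1.34 -1.53] F [-6.  -1.5  8. ] op 0.485
tilt fix deg (tool) [-0.28 -0.31  0.  ]
t: 14.22
tool_pos: [0.5833, 0.1598, 0.2144]
tool_rot: [-0.003, 0.996, 0.085, 0.003]
force: [-1.8, 0.1, -2.7]
opening: 0.482
t 14.22 pos [0.5833 0.1598 0.2144] rows d [-1.3  0.5 -0.9] jaw -80.2 tilt [ 0.0056  0.0073 -1.    ] j [-0.79  0.39  0.64  1.49 -0.24  1.34 -1.53] F [-1.8  0.1 -2.7] op 0.482
tilt fix deg (tool) [-0.36 -0.39  0.  ]
```

```bash
python3 -m jog '[[[0,0,0.5,0,0,0,60],[0,0,0.3,0,0,0,70],[0,0,0,0,0,0,85],[0,0,0,0,0,0,85],[0,0,0,0,0,0,85]]]'; python3 -m jog '[[[0,0,0,0,0,0,85],[0,0,0,0,0,0,85],[0,0,0,0,0,0,85]]]'; python3 -c "from h import *; chk()"
```

```text
t: 14.63
tool_pos: [0.5841, 0.1599, 0.2138]
tool_rot: [-0.004, 0.996, 0.085, 0.004]
force: [1.1, 0.0, -0.2]
opening: 0.998
t: 14.88
tool_pos: [0.5841, 0.1599, 0.2135]
tool_rot: [-0.003, 0.996, 0.085, 0.004]
force: [0.5, -0.2, -0.8]
opening: 0.995
t 14.88 pos [0.5841 0.1599 0.2135] rows d [-2.   0.5 -1.8] jaw -80.2 tilt [ 0.0072  0.0074 -0.9999] j [-0.79  0.39  0.64  1.49 -0.24  1.34 -1.53] F [ 0.5 -0.2 -0.8] op 0.995
tilt fix deg (tool) [-0.35 -0.48  0.  ]
```

```bash
python3 -m jog '[[[0,0,-10,-0.3,-0.4,0,85],[0,0,-25,0,0,0,85],[0,0,-35,0,0,0,85],[0,0,-35,0,0,0,85]]]'; python3 -c "from h import *; goto(.50,-.10,.33)"; python3 -m jog '[[[0,40,-10,0,0,0,85],[0,40,0,0,0,0,85],[0,40,0,0,0,0,85],[0,40,0,0,0,0,85],[0,40,0,0,0,0,85]]]'; python3 - <<'E'
from h import *
goto(.5,-.1,.33)
A=capture("scene")[:,:,::-1];B=capture("top")[:,:,::-1]
cv2.imwrite("pics/s4.png",A);cv2.imwrite("pics/t4.png",B)
f=lambda im,x,y,w,h,k:cv2.resize(im[y:y+h,x:x+w],None,fx=k,fy=k,interpolation=cv2.INTER_CUBIC)
cv2.imwrite("pics/c4.png",np.vstack([np.hstack([f(A,345,125,65,50,6),f(B,230,145,65,50,6)]),np.hstack([A[100:340,150:540],B[100:340,130:520]])]))
E
```

```text
t: 15.22
tool_pos: [0.58, 0.1595, 0.3126]
tool_rot: [0.002, 0.996, 0.085, -0.007]
force: [1.7, 0.2, -0.2]
opening: 0.992
t 15.22 pos [0.58   0.1595 0.3126] rows d [-123.2  242.1  -14.9] jaw -80.2 tilt [-0.0143 -0.0053 -0.9999] j [-0.79  0.36  0.66  1.3  -0.22  1.57 -1.56] F [ 1.7  0.2 -0.2] op 0.992
t: 15.63
tool_pos: [0.6195, -0.0284, 0.3322]
tool_rot: [-0.001, 0.995, 0.098, -0.001]
force: [0.8, 0.2, -0.8]
opening: 0.997
t 15.63 pos [ 0.6195 -0.0284  0.3322] rows d [-131.2   46.9    2.1] jaw -78.7 tilt [-0.0013  0.0026 -1.    ] j [-0.48  0.41  0.72  1.21 -0.27  1.61 -1.19] F [ 0.8  0.2 -0.8] op 0.997
```

View pics/c4.png

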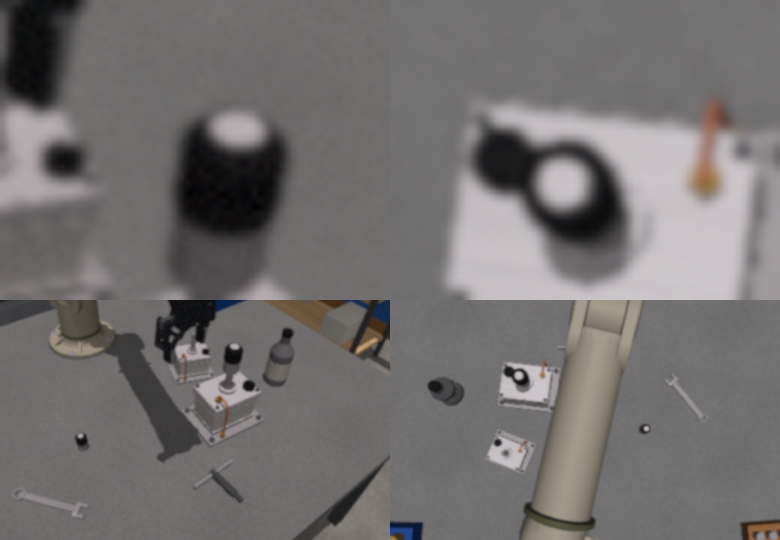

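The knob stands upright on the rod with its cap at scene (384.7,146.7) and top (258.8,175.5). Spanner, chuck key and bottle look unmoved. I'll triangulate the cap, expecting about 0.254 m, and hand in if it agrees.

```bash
python3 -m jog '[[[0,0,0,0,0,0,85],[0,0,0,0,0,0,85],[0,0,0,0,0,0,85]]]'; python3 - <<'E'
from h import *
X,g=tri((384.7,146.7),(258.8,175.5));print(X,g,plane("scene",(384.7,146.7),.254),plane("top",(258.8,175.5),.254))
s,_=state();print(s["force"],abs(s["qvel"]).max())
if abs(X[2]-.254)<.006: print(env.finish_job())
E
```

```text
t: 15.98
tool_pos: [0.6186, -0.0392, 0.3319]
tool_rot: [0.001, 0.996, 0.089, -0.001]
force: [-0.7, 0.6, 0.0]
opening: 0.994
[0.58039778 0.15879047 0.25237746] 0.0022372631090591556 [0.58236534 0.15817297 0.254     ] [0.57941494 0.15769082 0.254     ]
[-0.6548553   0.55976052  0.03101042] 0.001830112415424614
the job is handed in; nothing more can be done
None
```

The larger knob is back on the larger pump's rod and the plunger has been pressed and let back up. The job was handed in at about 16 s; it reports no verdict.

- **Fitting:** I lowered the knob onto the pilot and turned it about 75° with no more than about 10 N of push. The squares then engaged, and it went down freely another 24.5 mm to the shoulder, with the plunger still up.
- **Pressing:** The plunger went down about 30 mm to its stop and was held there for about 1.4 s. The push was 30–35 N, with up to 17 N sideways. I followed it back up and then opened the hand.
- **Last checks:** The final pictures show the knob upright on the rod and the arm clear of it. The cap triangulated at z = 0.252 m against an expected 0.254 m, on the rod's axis to within about 2 mm. The two views missed each other by 2 mm, which is the calibration limit.
- **Other things on the bench:** The spanner, chuck key and bottle looked unmoved. I checked them by eye and did not measure them.

No check failed. During the hold the tool tilted up to about 2° and slid about 1.5 mm sideways. I corrected this, and it stayed inside the 0.08 rad and 4 mm limits.

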